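# Stow the bench block in the jeweller's drawer

## Task

Pull the drawer of the little wooden bench cabinet out by its brass handle until the red sprung catch clicks behind its tooth, so that the drawer stays open by itself once you let go. Then pick up the steel bench block and set it down gently, not dropped, flat on the green liner in the drawer's free compartment, and leave the drawer latched open. Leave the wooden ring clamp in its own compartment, and the tub, the tray and the hammer where they are.

Things in the scene. Friction and masses are not known exactly. Their poses are not given: they have to be found in the camera images.
- drawer (a joint): how far the drawer is out (m): 0 shut, end stop 0.170. A spring pulls it shut (2.4 N shut, 4.5 N fully out). From 0.136 out its tooth lifts the catch (up to 9 N in all); at about 0.156 out the catch snaps in behind the tooth, and the drawer, let go, slides back to be held at about 0.148. Let go sooner, it slides shut.
- handle (a point): centre of the drawer's brass bow handle; moves with it. Grip bar 50 mm long (y), 14 mm thick (x), 18 mm high, centre 45 mm above the bench and 45 mm out from the front panel (38 mm free gap behind the bar; two 8 mm wide posts at y = +17 and -17 mm). x points level into the cabinet (the drawer opens along -x), y left, z up; nothing above.
- cab: fixed wooden cabinet, 288 mm wide (y), 200 mm deep (x), 90 mm high; origin on the bench in the middle of its front plane, x into it, z up. The shut drawer's front panel, 12 mm thick, covers the front up to 62 mm above the bench.
- drawer_mid (a point): middle of the drawer's inside floor, 127 mm behind the handle bar, 20 mm above the bench; axes as the handle's; moves with the drawer. Inside 140 mm (x) by 246 mm (y), side walls 7 mm thick, 42 mm high. A partition at y = 0, 6 mm thick, 36 mm high, leaves two compartments 140 x 120 mm, centred at y = +63 and -63 mm. Latched, the inside is all in front of the cabinet.
- catch (a joint): red sprung catch on the cabinet's top front edge at its right (-y) end, above the drawer's right wall (a 12 mm wide strip centred at y = -126 mm, up to 115 mm high, reaching 15 mm in front of the cabinet). 0 rad at rest, grows as the tooth lifts it (about 0.2), back to 0 when clicked in.
- liner_top (a point): centre of the top face of the green liner, a mat 126 mm (x) by 112 mm (y) by 4 mm thick that lies on the floor of the free compartment (left or right) and moves with the drawer; top face 24 mm above the bench, z up.
- block_mid (a point): centre (half-way up) of the plain dark steel bench block, a solid 76 mm (x, long) by 42 mm (y) by 28 mm (z, up), lying flat on the bench left of the cabinet, 0.5 to 0.8 kg.
- clamp_mid (a point): centre of a jeweller's wooden ring clamp, 100 mm long (x) by 36 mm by 22 mm, dark wood with a brass band, lying on the floor of the other compartment; stays there.
- tub: bystander: round clear plastic tub, 112 mm across, 85 mm high; origin at the centre of its underside.
- tray: bystander: white sorting tray, 130 by 170 mm, 22 mm high, with small gold settings; origin at the centre of its underside.
- hammer: bystander: hammer, 220 mm long, lying on the bench at the right, origin at the centre of its underside, handle to its -x.
Mind the look-alikes: they are no part of the job. Of the things that look like the part that bears block_mid, the largest one is meant.

How it is judged:
On the way, in this order (a step that is already met when the one before it is completed fails the run):
1. the drawer stays open on its catch (at least 138 mm out, still, catch down) with the gripper touching nothing (value of joint drawer above 0.138 m and value of joint catch below 0.12 rad and contact force between the fingers and anything else below 0.5 N and velocity of joint drawer between -0.02 and 0.02 m/s), for 0.3 s.
2. the block, still held by the gripper, is lowered over the liner until its underside is within 12 mm of it (value of joint drawer above 0.138 m and x of block_mid in the frame of liner_top between -0.035 and 0.035 m and y of block_mid in the frame of liner_top between -0.042 and 0.042 m and z of block_mid in the frame of liner_top below 0.026 m and contact force between the fingers and block above 1 N), for 0.1 s.
At the end, for the whole second after the job is handed in: the drawer is still and latched open, at least 138 mm out; the block rests flat on the green liner, within 35 mm along and 42 mm across of its centre; the ring clamp lies in the other compartment; the tub, tray and hammer are within 30 mm of their starts (value of joint drawer above 0.138 m and value of joint catch below 0.12 rad and x of block_mid in the frame of liner_top between -0.035 and 0.035 m and y of block_mid in the frame of liner_top between -0.042 and 0.042 m and z of block_mid in the frame of liner_top between 0.009 and 0.018 m and angle between block_mid's own z axis and vertical below 0.1 rad and velocity of joint drawer between -0.02 and 0.02 m/s and horizontal distance between clamp_mid and liner_top above 0.065 m and z of clamp_mid in the frame of drawer_mid below 0.025 m and distance of each of tub, tray, hammer from where it was at the start of the episode below 0.03 m); the robot touches nothing.
It fails at once if the tub, the tray or the hammer is shifted by more than 30 mm (distance of any of tub, tray, hammer from where it was at the start of the episode above 0.03 m).
It fails at once if the ring clamp is lifted out of or leaves its compartment (not (horizontal distance between clamp_mid and liner_top above 0.065 m and z of clamp_mid in the frame of drawer_mid below 0.025 m)).
It also fails if it takes over 59 s, if anything falls off the work surface, if the arm or the gripper's body presses on something with over 40 N, if the wrist force passes 120 N, or if a joint passes its speed limit or range.

## Robot

A 6-joint arm with a two-finger parallel gripper is mounted at the origin on the work surface. World frame = base frame: x ahead of the robot, y to its left, z up, the work surface at z = 0. Lengths are in m, angles in rad, forces in N, time in s.
With the tool pointing down it reaches from about 0.275 to 0.825 m from the base axis. Payload 4.9 kg.
Tool frame: the origin (TCP) lies midway between the tips of the shut fingers; the grasp point (between the pads) lies 19 mm behind it (bot.grip_depth is the distance from the TCP to the grasp point, in m); z points along the fingers, y is the line along which they close (so a half turn about z gives the same grasp; the last joint's range is limited). The gripper opens to 85 mm and grips with 20 to 120 N. Pads are 22 mm wide; open, the fingers measure 114 mm over their backs; the gripper's body (76 mm by 85 mm) begins 54 mm behind the grasp point. The pads swing forward as they close: fully open they stand 13 mm farther back than shut.
Start: joints at [1.058, 0.326, -0.193, 1.052, 0, 1.437], TCP at [0.203, 0.511, 0.231] pointing down, gripper open.
Joint ranges: [-2.65, 2.65], [-0.97, 1.79], [-1.3, 1.35], [-1.93, 2.1], [-1.47, 1.37], [-3.14, 3.14]. Speed limits (rad/s): [2.57, 2.57, 3.14, 3.14, 3.14, 3.14].

## Interface

Orientations are given as a unit quaternion [w, x, y, z].
In Python, from cell import bot gives the robot as it stands. Calls block until the motion is done:
- bot.move_pose(position, orientation): joint-space move of the TCP to a pose.
- bot.move_linear(position, speed=0.15, rotation=None, until_force=None): straight line of the TCP; rotation=None keeps the orientation; speed is the mean speed in m/s. With until_force (N) it stops when the force on the tool has changed by that much, and returns True; else False.
- bot.goto_joints(angles): joint-space move.
- bot.set_gripper(opening, grasp_force=None): opening from 0.0 (shut) to 1.0 (fully open); grasp_force is the grip in N (None keeps the last); returns when the fingers have stopped.
- bot.wait(seconds).
- bot.solve_ik(position, orientation): joint angles nearest the present ones, or None.
- bot.camera(name): name is "side" or "top" or "wrist"; returns the picture (400x640x3 uint8, red, green, blue); there is no depth.
- bot.calibration(name): a dict with "mtx" (3x3 intrinsics, pixels), "extrinsics" (4x4, takes a point from world to camera coordinates); the wrist camera has in their place "hand_eye" (4x4, takes a point from camera to tool coordinates, whose origin is the TCP and whose axes are the flange's). Camera axes: x right, y down, z forward; pixel columns grow to the right and rows downward; lengths in m; the calibration is good to about 2 mm. A picture is of the moment at which its call begins: read the wrist's pose just before it. calibration takes no time and is no camera call.
A pose or a line that the arm cannot do raises bot.PlanningError and nothing moves.
- bot.close_job(): hands the job in; it is judged then, once.
Trained networks look in the newest picture that a camera, given by its name, has taken for a name from the list of things; names that differ only in an ending like _2 or _b are one class to them, and where a whole thing is asked for, a point or a joint stands for the part that bears it (a point fixed in the world has none). Each returns a list of dicts, best first, with "confidence" (0 to 1); they miss things now and then, are a little off and sometimes report something else, mostly with a low value. They report only what shows in the picture. A call takes as long as a camera call. They do not tell look-alikes from the thing itself.
- bot.search_frame(camera, thing): "bbox" ([left, top, width, height] in pixels, round what is visible of it).
Readings, each from a call of its own:
- bot.read_clock(): time.
- bot.read_joint_positions(): joint angles.
- bot.read_joint_vel(): joint speeds.
- bot.read_joint_efforts(): joint torques, N m.
- bot.read_position(): TCP position.
- bot.read_tool_rot(): TCP orientation.
- bot.read_ft_force(): force on the tool from outside, world axes, zero at the start.
- bot.read_moment(): the same for the moment, N m.
- bot.read_gripper_width(): opening from 0.0 (shut) to 1.0 (fully open).
- bot.read_finger_force(): force on a finger pad.
Only numpy, scipy, OpenCV 4.12 (cv2) and the standard library are available. Lean on these libraries where they do the work, as an engineer would, in place of code of your own. Each camera call takes 0.05 s, during which the arm holds its last target. There are 200 camera calls.

## Working session

There is one attempt and no reset: what is moved stays moved. The work goes in short steps, each a Python script; the robot and the scene stay as the last script left them, time stands still between calls to the robot, and variables do not carry over. Pictures are saved under pics/ and viewed, at most 10 in all, crops included, and the job is handed in when it is done.

```bash
mkdir -p pics; ls
python3 - <<'E'
from cell import bot
import cv2,numpy as np
ims=[]
for c in("top","side"):
    im=bot.camera(c); cv2.imwrite(f"pics/{c}0.png",im[:,:,::-1])
    for t in("handle","cab","catch","liner_top","block_mid","clamp_mid","tub","tray","hammer"):
        print(c,t,[(np.round(d["bbox"]).astype(int).tolist(),round(d["confidence"],2)) for d in bot.search_frame(c,t)])
    k=bot.calibration(c);print(np.round(k["mtx"],1).tolist(),np.round(k["extrinsics"],3).tolist())
print(bot.read_clock(),bot.read_tool_rot(),bot.calibration("wrist"))
E
```

```text
pics
top handle [([265, 163, 102, 29], 0.91)]
top cab [([263, 94, 108, 96], 0.76)]
top catch [([358, 147, 5, 22], 0.51)]
top liner_top [([318, 165, 30, 6], 0.46)]
top block_mid [([173, 212, 21, 17], 0.77), ([153, 265, 23, 19], 0.68), ([191, 244, 21, 30], 0.65)]
top clamp_mid [([266, 165, 101, 27], 0.67)]
top tub [([164, 140, 46, 41], 0.62)]
top tray [([449, 252, 62, 52], 0.89)]
top hammer [([442, 160, 32, 74], 0.95)]
[[405.2, 0.0, 319.2], [0.0, 405.2, 203.2], [0.0, 0.0, 1.0]] [[-0.003, -1.0, 0.006, -0.027], [-0.98, 0.001, -0.2, 0.552], [0.2, -0.007, -0.98, 1.074], [0.0, 0.0, 0.0, 1.0]]
side handle [([303, 186, 63, 46], 0.95)]
side cab [([304, 162, 93, 68], 0.74)]
side catch [([358, 199, 11, 20], 0.49)]
side liner_top [([345, 202, 10, 14], 0.64)]
side block_mid [([191, 195, 12, 10], 0.71), ([214, 198, 16, 16], 0.63)]
side clamp_mid []
side tub [([254, 147, 28, 36], 0.86)]
side tray [([352, 312, 80, 77], 0.69), ([305, 159, 95, 71], 0.59)]
side hammer [([404, 255, 55, 55], 0.63), ([352, 310, 82, 75], 0.2)]
[[385.0, 0.0, 315.8], [0.0, 385.0, 205.3], [0.0, 0.0, 1.0]] [[0.679, -0.735, -0.001, -0.395], [-0.451, -0.415, -0.79, 0.319], [0.58, 0.537, -0.613, 1.037], [0.0, 0.0, 0.0, 1.0]]
1.0 [ 1.90012954e-06  1.88261025e-01  9.82119029e-01 -1.18698227e-05] {'mtx': array([[278.19385184,   0.        , 320.2851105 ],
       [  0.        , 278.19385184, 195.21773361],
       [  0.        ,   0.        ,   1.        ]]), 'hand_eye': array([[ 7.97379275e-04, -9.60918344e-01, -2.76830816e-01,
         7.08198355e-02],
       [ 9.99999599e-01,  8.79031866e-04, -1.70858468e-04,
         8.43955071e-04],
       [ 4.07524144e-04, -2.76830568e-01,  9.60918660e-01,
        -1.42349609e-01],
       [ 0.00000000e+00,  0.00000000e+00,  0.00000000e+00,
         1.00000000e+00]])}
```

View pics/top0.png

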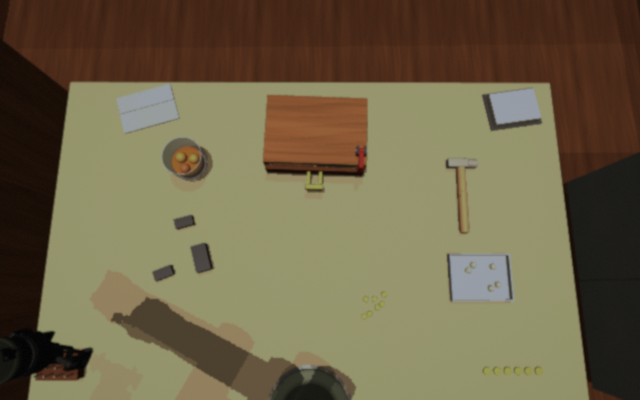

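View pics/side0.png

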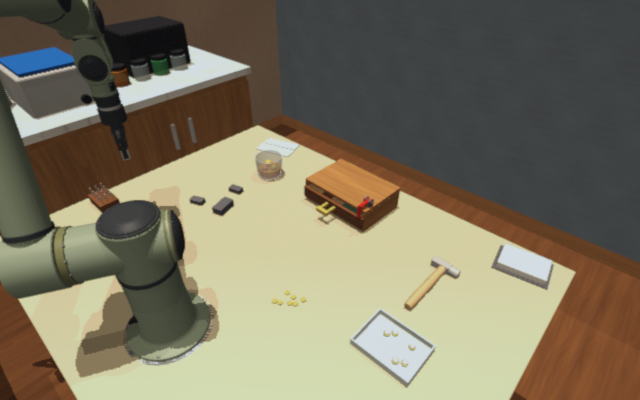

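Candidates for the bench block (top picture): dark block at (184,222), dark block at (163,272), and the largest dark one at (201,258). I choose (201,258). The brass handle is at (315,184). The drawer is shut and the catch is at (361,157). Next I check size and pose numerically, plus a close crop.

```bash
cat > h.py <<'E'
from cell import bot
import cv2,numpy as np
from scipy.spatial.transform import Rotation as R
def q2r(q): return R.from_quat([q[1],q[2],q[3],q[0]]).as_matrix()
def r2q(m): q=R.from_matrix(m).as_quat(); return [q[3],q[0],q[1],q[2]]
def snap(c):
    "picture and camera-to-world transform"
    k=bot.calibration(c)
    if c=="wrist":
        T=np.eye(4);T[:3,:3]=q2r(bot.read_tool_rot());T[:3,3]=bot.read_position();T=T@k["hand_eye"]
    else: T=np.linalg.inv(k["extrinsics"])
    return bot.camera(c),k["mtx"],T
def at_z(uv,K,T,z):
    d=np.c_[np.atleast_2d(uv),np.ones(len(np.atleast_2d(uv)))]@np.linalg.inv(K).T@T[:3,:3].T
    o=T[:3,3]; return (o+d*((z-o[2])/d[:,2])[:,None])
def proj(P,K,T):
    p=(np.atleast_2d(P)-T[:3,3])@T[:3,:3]; p=p@K.T; return p[:,:2]/p[:,2:]
def down(yaw):
    "tool z down, tool y (closing line) at angle yaw from world x"
    y=np.array([np.cos(yaw),np.sin(yaw),0]);z=np.array([0,0,-1.]);return r2q(np.c_[np.cross(y,z),y,z])
def blobs(mask,K,T,z,amin=60):
    n,l,s,c=cv2.connectedComponentsWithStats(mask.astype(np.uint8))
    for i in range(1,n):
        if s[i,4]<amin: continue
        v,u=np.nonzero(l==i); w=at_z(np.c_[u,v],K,T,z)[:,:2].astype(np.float32)
        (cx,cy),(a,b),an=cv2.minAreaRect(w*1000)
        print("px",c[i].round(0),"area",s[i,4],"c",round(cx),round(cy),"size",round(a),round(b),"ang",round(an,1))
E
python3 - <<'E'
from h import *
im,K,T=snap("top")
m=np.zeros(im.shape[:2],bool); m[205:290,145:220]=im[205:290,145:220].max(2)<75
blobs(m,K,T,.028)
h=im.astype(int); y=(h[...,0]-h[...,2]>60)&(h[...,1]>90); m[:]=0; m[165:200,295:335]=y[165:200,295:335]
blobs(m,K,T,.054,20)
print("cab top corners",at_z([[266,97],[367,98],[368,163],[265,163]],K,T,.09).round(3).tolist())
a=cv2.resize(im[205:290,145:225],None,fx=4,fy=4,interpolation=2);b=cv2.resize(im[90:200,258:375],None,fx=3,fy=3,interpolation=2)
o=np.zeros((340,320+351,3),np.uint8);o[:,:320]=a;o[:330,320:]=b;cv2.imwrite("pics/crop1.png",o[:,:,::-1])
E
```

```text
px [185. 222.] area 152 c 504 352 size 25 50 ang 15.2
px [204. 255.] area 173 c 403 297 size 71 43 ang 16.9
px [313. 182.] area 129 c 619 -13 size 45 47 ang 89.9
cab top corners [[0.854, 0.123, 0.09], [0.851, -0.165, 0.09], [0.658, -0.163, 0.09], [0.658, 0.121, 0.09]]
```

View pics/crop1.png

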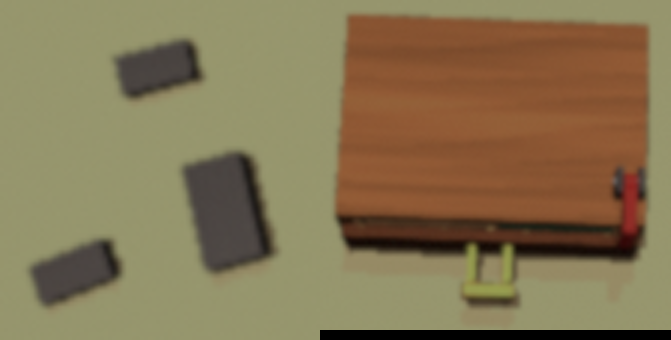

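The crop confirms the choice: the block at crop (225,212), i.e. picture (201,258), is clearly larger than the two at (158,68) and (75,272). The handle bar sits at crop (489,292), i.e. picture (314,187). I refine the positions with the wrist camera.

Run:
```python
from h import *
out=[]
for n,p in(("block",[.405,.295,.20]),("handle",[.585,-.02,.20])):
    bot.move_pose(p,down(np.pi/2)); bot.wait(.3)
    im,K,T=snap("wrist"); np.savez(f"{n}.npz",im=im,K=K,T=T)
    cv2.imwrite(f"pics/w_{n}.png",im[:,:,::-1]); out.append(im)
    if n=="block":
        m=im.max(2)<75; blobs(m,K,T,.028,300)
    else:
        h=im.astype(int); blobs((h[...,0]-h[...,2]>60)&(h[...,1]>90),K,T,.054,100)
print(bot.read_position(),bot.read_clock())
o=np.vstack([cv2.resize(i,(480,300)) for i in out]);cv2.imwrite("pics/w2.png",o[:,:,::-1])
```

```text
px [327. 183.] area 1161 c 401 305 size 77 42 ang 16.4
px [317. 347.] area 56458 c 612 296 size 257 953 ang 0.1
px [327. 196.] area 261 c 599 -11 size 46 9 ang 85.0
px [342. 219.] area 246 c 625 6 size 9 38 ang 86.7
px [312. 220.] area 157 c 625 -27 size 7 36 ang 87.7
px [317. 297.] area 10749 c 735 -18 size 237 113 ang 87.6
px [633. 277.] area 148 c 693 348 size 29 16 ang 17.7
px [459. 271.] area 117 c 692 143 size 16 17 ang 0.1
[ 0.58492616 -0.01925856  0.20011537] 4.25
```

View pics/w2.png

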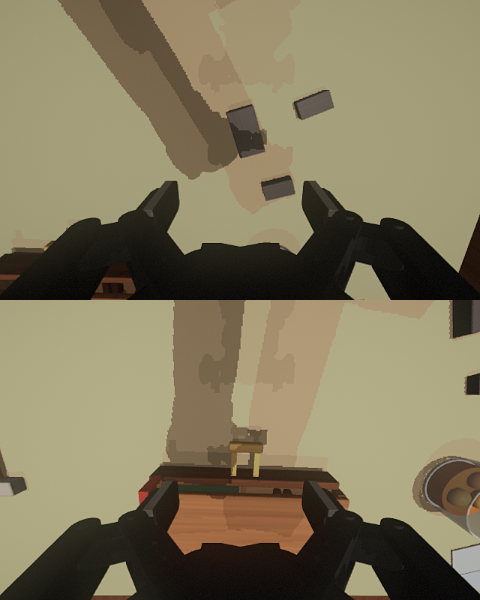

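The wrist picture has its top towards the robot. It shows the block at (245,130), the small ones at (313,104) and (277,188), and the handle bar at (247,448) with the green liner to the left of the posts. So the free compartment is the right one (-y), with the clamp on the left. I now fit the cabinet's yaw.

Run:
```python
from h import *
im=cv2.imread("pics/top0.png")[:,:,::-1]; k=bot.calibration("top");K=k["mtx"];T=np.linalg.inv(k["extrinsics"])
h=im.astype(int); m=np.zeros(im.shape[:2],bool)
s=np.s_[88:180,255:380]; m[s]=((h[...,0]>100)&(h[...,0]-h[...,2]>45)&(h[...,1]<h[...,0]*.75))[s]
blobs(m,K,T,.09,500)
d=np.load("handle.npz");im=d["im"].astype(int);K=d["K"];T=d["T"]
l=(im[...,0]-im[...,2]>60)&(im[...,1]>90)
for u0,u1 in((300,326),(330,356)):
    v,u=np.nonzero(l[205:234,u0:u1]);w=at_z(np.c_[u+u0,v+205],K,T,.05)[:,:2]
    c=w.mean(0);e=np.linalg.svd(w-c,full_matrices=False)[2][0];print("post",c.round(4),np.degrees(np.arctan(e[1]/e[0])).round(2))
v,u=np.nonzero(l[185:206,290:366]);w=at_z(np.c_[u+290,v+185],K,T,.054)[:,:2]
print("bar",w.min(0),w.max(0));c=w.mean(0);e=np.linalg.svd(w-c,full_matrices=False)[2][0];print(c,np.degrees(np.arctan(e[0]/e[1])))
cv2.imwrite("pics/hz.png",cv2.resize(d["im"][150:290,180:470],None,fx=2.7,fy=2.7,interpolation=2)[:,:,::-1])
```

```text
px [315. 130.] area 6659 c 753 -18 size 284 205 ang 87.8
post [ 0.6264 -0.0276] -0.07
post [0.6261 0.006 ] -2.48
bar [ 0.59395762 -0.03357975] [0.60869001 0.01195783]
[ 0.59984724 -0.01104376] 5.033601881904045
```

View pics/hz.png

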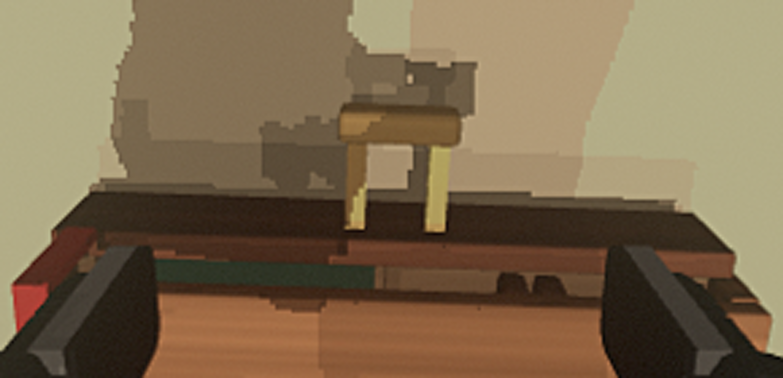

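```bash
cat >> h.py <<'E'
PSI=np.radians(-2.3); X=np.array([np.cos(PSI),np.sin(PSI),0]); Y=np.array([-np.sin(PSI),np.cos(PSI),0]); H=np.array([.598,-.0115,0])
E
python3 - <<'E'
from h import *
q=down(np.pi/2+PSI); P=H+[0,0,.021]
bot.move_pose(P+[0,0,.09],q)
print("hit",bot.move_linear(P,.1,until_force=8),bot.read_position())
bot.set_gripper(0,40); print(bot.read_gripper_width(),bot.read_finger_force(),bot.read_ft_force(),bot.read_moment())
if bot.read_gripper_width()>.4:
    for s in(.08,.14,.164,.150):
        bot.move_linear(P-X*s,.1); print(s,bot.read_ft_force().round(1) if hasattr(bot.read_ft_force(),'round') else bot.read_ft_force(),bot.read_gripper_width())
    cv2.imwrite("pics/pull.png",bot.camera("top")[:,:,::-1])
print(bot.read_clock())
E
```

```text
hit False [ 0.59867292 -0.01159257  0.02173562]
0.5767945748265919 41.9054388999939 [-1.82776968  1.20375623  5.76823098] [ 0.59190275  0.16397252 -0.03307763]
0.08 [2.9 4.1 5.6] 0.5780039717167167
0.14 [4.2 2.5 4.6] 0.5797365254539594
0.164 [4.2 2.7 4.1] 0.5802363398465962
0.15 [3.3 2.8 9.4] 0.5756004344693663
8.6083
```

Run:
```python
from h import *
bot.set_gripper(1.0); bot.wait(.2)
p=np.array(bot.read_position()); bot.move_linear([p[0],p[1],.12],.15)
bot.wait(.4)
bot.move_linear([p[0],p[1],.26],.3); bot.wait(.2)
for n in("wrist","top"):
    im,K,T=snap(n); cv2.imwrite(f"pics/op_{n}.png",im[:,:,::-1]); np.savez(f"op_{n}.npz",im=im,K=K,T=T)
    for t in("handle","liner_top","clamp_mid"): print(n,t,[(np.round(d["bbox"]).astype(int).tolist(),round(d["confidence"],2)) for d in bot.search_frame(n,t)])
w=cv2.imread("pics/op_wrist.png");t=cv2.imread("pics/op_top.png")[90:270,230:400]
cv2.imwrite("pics/op.png",np.hstack([cv2.resize(w[:, 100:540],(440,400)),cv2.resize(t,(359,400),interpolation=2)]));print(bot.read_clock())
```

```text
wrist handle [([214, 173, 218, 147], 0.7), ([1, 50, 48, 109], 0.17)]
wrist liner_top [([240, 221, 78, 72], 0.93), ([212, 171, 219, 153], 0.64)]
wrist clamp_mid [([352, 224, 25, 66], 0.57)]
top handle [([344, 168, 22, 60], 0.7)]
top liner_top [([343, 180, 12, 40], 0.62), ([262, 94, 109, 134], 0.4)]
top clamp_mid []
11.6833
```

View pics/op.png

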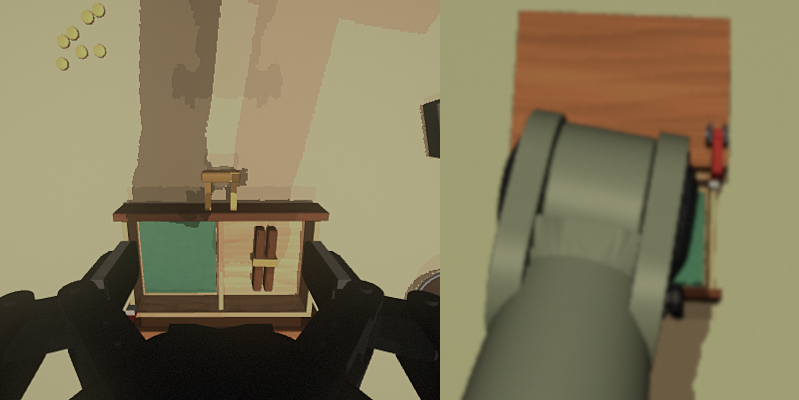

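The drawer is latched open: wrist picture shows the liner at (178,257) on the -y side and the clamp at (264,258). Now I take a second look at the block and grasp it.

Run:
```python
from h import *
d=np.load("op_wrist.npz"); im=d["im"].astype(int)
m=(im[...,1]-im[...,0]>15); blobs(m,d["K"],d["T"],.024,500)
print("liner bbox",at_z([[279,257]],d["K"],d["T"],.024),"model",H-X*.021-Y*.063)
q=down(np.radians(106.4))
bot.move_pose([.385,.30,.16],q); bot.set_gripper(.8); bot.wait(.2)
im,K,T=snap("wrist"); cv2.imwrite("pics/blk.png",im[:,:,::-1])
blobs(im[:330].max(2)<75,K,T,.028,300)
print([(np.round(x["bbox"]).astype(int).tolist(),round(x["confidence"],2)) for x in bot.search_frame("wrist","block_mid")],bot.read_clock())
```

```text
px [279. 256.] area 5163 c 581 -73 size 111 117 ang 87.7
liner bbox [[ 0.57850308 -0.07170107  0.024     ]] model [ 0.57448861 -0.07360648  0.        ]
px [317. 191.] area 1885 c 399 305 size 77 41 ang 15.3
px [149. 277.] area 12753 c 546 130 size 164 282 ang 3.5
px [449. 298.] area 8013 c 446 500 size 120 209 ang 16.4
px [  8. 285.] area 1336 c 599 6 size 42 124 ang 88.7
px [ 71. 287.] area 938 c 588 58 size 100 39 ang 1.6
px [340. 280.] area 379 c 488 356 size 26 49 ang 16.4
px [320. 327.] area 478 c 549 349 size 7 124 ang 16.4
[([321, 276, 44, 30], 0.86), ([299, 167, 39, 69], 0.71), ([397, 170, 54, 40], 0.71)] 13.5417
```

View pics/blk.png

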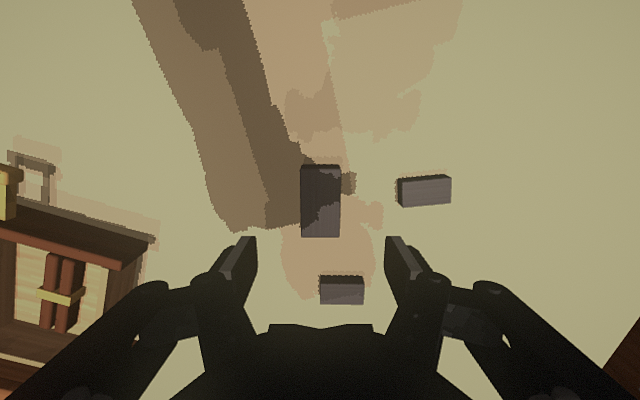

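Run:
```python
from h import *
q=down(np.radians(106.0)); B=np.array([.401,.305,0])
bot.move_pose(B+[0,0,.08],q)
print("hit",bot.move_linear(B+[0,0,.001],.1,until_force=10),bot.read_position())
bot.set_gripper(0,70); print(bot.read_gripper_width(),bot.read_finger_force(),bot.read_ft_force())
bot.move_linear(B+[0,0,.2],.15); bot.wait(.2); print("lifted",bot.read_gripper_width(),bot.read_finger_force(),bot.read_ft_force())
L=np.array([.577,-.073,0]); qd=down(np.pi/2+PSI)
bot.move_pose(L+[0,0,.2],qd); bot.wait(.2); print(bot.read_position(),bot.read_ft_force())
im,K,T=snap("wrist"); cv2.imwrite("pics/held.png",im[:,:,::-1]); np.savez("held.npz",im=im,K=K,T=T); print(bot.read_clock())
```

```text
hit False [0.40156674 0.3053531  0.00167744]
0.4824236298822731 72.4160385131836 [-0.59817872 -1.70071793  5.72377802]
lifted 0.4770452391222586 71.40592575073242 [ 0.32088115 -0.19299679 -6.81152809]
[ 0.57697906 -0.07177928  0.20010465] [ 0.02236485 -0.98236271 -6.81554414]
18.7333
```

View pics/held.png

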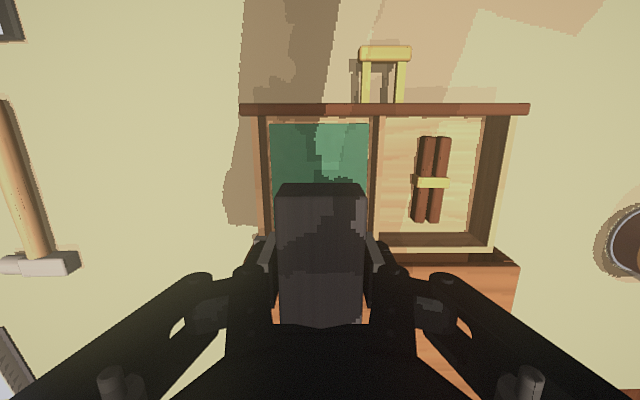

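The block is firmly held and aligned with the drawer: block at (320,255), liner behind it at (318,160), clamp at (432,180) undisturbed. I lower it gently and release.

Run:
```python
from h import *
L=np.array([.577,-.073,0])
print(bot.move_linear(L+[0,0,.07],.12,until_force=10))
print(bot.move_linear(L+[0,0,.031],.06,until_force=10),bot.read_position()); bot.wait(.25)
print("touch",bot.move_linear(L+[0,0,.0235],.015,until_force=3),bot.read_position(),bot.read_ft_force())
bot.set_gripper(.7); bot.wait(.2)
p=np.array(bot.read_position()); bot.move_linear([p[0],p[1],.12],.1)
bot.move_linear([p[0]-.05,p[1]+.03,.25],.2); bot.wait(.2)
im,K,T=snap("wrist"); cv2.imwrite("pics/end.png",im[:,:,::-1])
blobs(im[:330].max(2)<75,K,T,.052,300); h=im.astype(int); blobs(h[...,1]-h[...,0]>15,K,T,.024,300); print(bot.read_clock())
```

```text
False
False [ 0.5772132  -0.07302805  0.03103351]
touch True [ 0.57714974 -0.07303965  0.02592983] [ 0.05457227 -1.21744875  4.80493839]
px [606. 142.] area 429 c 500 315 size 30 55 ang 15.6
px [346. 151.] area 850 c 496 -9 size 281 6 ang 88.5
px [321. 294.] area 17918 c 632 -45 size 661 245 ang 87.7
px [438. 224.] area 428 c 586 109 size 16 142 ang 87.9
px [300. 203.] area 1841 c 566 -56 size 73 91 ang 88.6
px [564. 267.] area 318 c 663 287 size 66 27 ang 6.3
px [320. 327.] area 478 c 750 -51 size 152 9 ang 87.7
px [299. 204.] area 4607 c 577 -72 size 111 124 ang 87.8
24.1583
```

View pics/end.png

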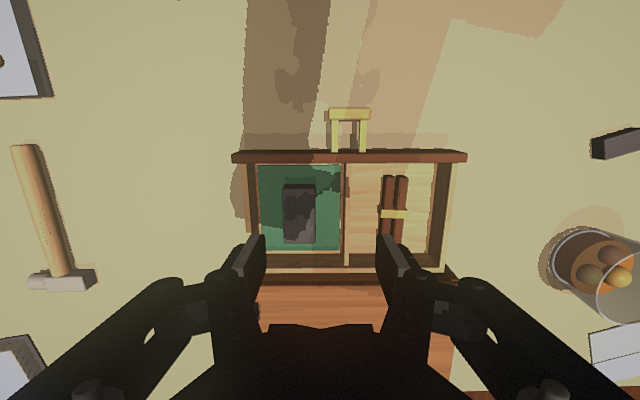

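The block lies flat and centred on the liner at (299,214), the drawer is still open, the clamp is at (393,210) in its own compartment, and the gripper is clear.

```bash
python3 -c "
from cell import bot
print(bot.close_job())"
```

```text
the job is handed in; nothing more can be done
None
```

I handed the job in at about 24 s of robot time: in the last picture the drawer is still open on its catch, the steel block lies on the green liner near its centre, and the ring clamp is in its own compartment. I saw no bystander moved, but the hand-in returned no verdict.

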